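# Nest the empty record trays and lock the transport catch

## Robot

A 6-joint arm with a two-finger parallel gripper is mounted at the origin on the work surface. World frame = base frame: x ahead of the robot, y to its left, z up, the work surface at z = 0. Lengths are in mm, angles in rad, forces in N, time in s.
With the tool pointing down it reaches from about 325 to 875 mm from the base axis. Payload 4.4 kg.
Tool frame: the origin (TCP) lies at the very end of the fingers, on their centre line; the grasp point (between the pads) lies 19 mm behind it; z points along the fingers, y is the line along which they close (so a half turn about z gives the same grasp; the last joint's range is limited). The gripper opens to 85 mm and grips with 20 to 120 N. Pads are 22 mm wide; open, the fingers measure 114 mm over their backs; the gripper's body (76 mm by 85 mm) begins 54 mm behind the grasp point. The pads swing forward as they close: fully open they stand 13 mm farther back than shut.
Start: joints at [-1.371, 0.207, 1.542, -0, 1.393, -0.15], TCP at [197.046, -540.185, 231.282] pointing down, gripper open.
Joint ranges: [-2.73, 2.73], [-0.86, 2.22], [0.23, 2.46], [-1.11, 4.25], [0.08, 2.63], [-2.82, 2.82]. Speed limits (rad/s): [2.79, 2.79, 3.14, 3.14, 3.14, 3.14].

## Interface

Orientations are given as a rotation vector (axis times angle).
In Python, from workcell import env, cams, finish_job gives the robot as it stands. The module is installed in compiled form; this text tells all that it offers.
- The arm moves only by the tool step_arm, never from a script. Its argument "increments" is a list of rows, each an object of numbers: "dx", "dy", "dz": the shift along the world's x, y, z in m; "rx", "ry", "rz": the turn, a rotation vector about the world's x, y, z in rad; "hand": the opening, from 0 (shut) to 1 (fully open). In form: [{"dx": .., "dy": .., "dz": .., "rx": .., "ry": .., "rz": .., "hand": ..}, ...]. A call has 1 to 10 rows; each row shifts and turns the commanded pose from where the row before left it; what a row does not reach is not made up. A row lasts 1/12 s, in which the tool goes at most 41.7 mm and 7.16 degrees, less where a joint would pass 70% of its speed; a pose out of reach is approached as far as the arm can. A call is refused whole if a number of a shift passes 0.0417 or a number of a turn 0.125, either way. A call with a gripper value outside its range is refused whole. The fingers move at their own pace and stop on an object; "force" is the grip in N (left out, the last holds). Time passes only in rows, so rows that do not move let the fingers close. It gives the time, the measured TCP pose, the force, the opening and the grip force at its end, in the units of the state.
- env.get_obs(): the state, without advancing time (a new reading comes with each control period).
- cams.camera(name): name is "scene" or "top" or "wrist"; returns a dict with "color" (400x640x3 uint8, red, green, blue), "K" (3x3 intrinsics, pixels), "cam_to_world" (4x4, takes a point from camera to world coordinates); the wrist camera has in their place "T_tool_cam" (4x4, takes a point from camera to tool coordinates, whose origin is the TCP and whose axes are the flange's). Camera axes: x right, y down, z forward; pixel columns grow to the right and rows downward; lengths in mm; the calibration is good to about 2 mm. The wrist camera is an equidistant fisheye: a pixel r from the principal point sees the ray r / f radians off the axis. A picture is of the moment at which its call begins: read the wrist's pose just before it. There is no depth.
- finish_job(): hands the job in; it is judged then, once.
The state is a dict: "time_s": time; "joint_positions": joint angles; "joint_vel": joint speeds; "effort": joint torques, N m; "ee_pos": TCP position; "ee_rot": TCP orientation; "contact_force": force on the tool from outside, world axes, zero at the start; "wrist_torque": the same for the moment, N m; "opening": finger opening in mm; "grip_force": force on a finger pad.
Only numpy, scipy, OpenCV 4.12 (cv2) and the standard library are available. Lean on these libraries where they do the work, as an engineer would, in place of code of your own. Each camera call takes 0.05 s, during which the arm holds its last target. There are 200 camera calls.

## Task

Pack the empty archive trays for transport: swing the cradle's catch fully open, nest the middle tray in the large tray standing in the cradle, then the small tray in the middle one, each set down flat on the floor of the one around it and not dropped. Then swing the catch fully closed over the nest, let go, and leave everything else on the table as it stands.

Things in the scene. Friction and masses are not known exactly. Their poses are not given: they have to be found in the camera images.
- cradle: fixed dark steel cradle (base 222 x 152 mm, 8 mm thick, with a lip 24 mm high all round) that holds the large tray. Origin: centre of the base's underside on the table; x along its length, y towards the catch's post, z up. The post stands outside the lip at y = +95 mm.
- catch (a joint): angle of the cradle's catch about its vertical post, 0 to 1.571 rad. 0 = closed: the arm points to the cradle's -y, over the tray's mouth and in the way of anything lowered in; 1.571 = open: it points along the cradle's +x, beside the tray. Growing = counter-clockwise seen from above. Stops at both ends, slight friction (about 1 to 2 N at the knob), stays where it is left.
- catch_pivot (a point): point on the post's axis, 89 mm above the table, at the underside of the catch's arm
- catch_knob (a point): top centre of the catch's upright black cylindrical knob (30 mm across, 62 mm high, top 152 mm above the table), 70 mm from the post's axis on a steel rod 10 mm thick whose centre is 96 mm above the table. Pinch it from above and turn the hand with the arm (held at a fixed angle it slips a little along the pads), or push it sideways.
- large_tray: large open greyboard tray without a tab, 200 (x) x 130 (y) x 70 mm high, walls and floor 4 mm, loose in the cradle on its 8 mm base with 3 mm play (rim 78 mm above the table). Origin: centre of its underside; z up.
- middle_tray: middle open greyboard tray, 176 (x) x 106 (y) x 66 mm high to the rim, walls 4 mm, floor 4 mm, 0.18 to 0.29 kg. It fits the large tray with 8 mm play on every side, either way round, its long side along the large tray's long side. A wooden pull tab stands on its -x end wall. Origin: centre of its underside; z up.
- middle_tab (a point): top centre of the middle tray's pull tab: 10 mm thick along the tray's x, 28 mm wide along y, rising 44 mm above the rim, at x = -84 mm, y = 0, top 110 mm above the tray's underside. Grip it from above across its thickness, the fingertips above the rim.
- small_tray: small open greyboard tray, 152 (x) x 82 (y) x 58 mm high to the rim, walls 4 mm, floor 4 mm, 0.12 to 0.20 kg. It fits the middle tray with 7 to 8 mm play on every side, either way round; with its tab at the other end from the middle tray's tab the fingers have room. Origin: centre of its underside; z up.
- small_tab (a point): top centre of the small tray's pull tab, of the same form (10 x 28 mm, 44 mm above the rim): at x = -72 mm, y = 0, top 102 mm above the tray's underside
- tape_roll: bystander: flat paper-coloured tape roll lying down, 84 mm across, 25 high. Origin: centre of its underside
- stamp: bystander: dark wooden hand stamp, 44 mm across, 62 high. Origin: centre of its underside
- pencil_cup: bystander: grey plastic cup with pencils, 72 mm across, 150 high over the pencils. Origin: centre of its underside
- paste_jar: bystander: closed jar with a black lid, 64 mm across, 85 high. Origin: centre of its underside
- weight: bystander: dark steel paperweight, 50 x 90 x 30 mm, with a small brass button, 50 mm over all. Origin: centre of its underside

How it is judged (in metres and radians):
On the way, in this order (a step that is already met when the one before it is completed fails the run):
1. the catch is swung fully open (past 1.35 rad) (value of joint catch above 1.35 rad), for 0.1 s.
2. the middle tray lies flat on the large tray's floor (z of middle_tray in the frame of large_tray between 0 and 0.01 m and horizontal distance between middle_tray and large_tray below 0.016 m and angle between middle_tray's own z axis and vertical below 0.06 rad), for 0.2 s.
3. the small tray lies flat on the middle tray's floor, which still lies in the large one (all of step 2 and z of small_tray in the frame of middle_tray between 0 and 0.01 m and horizontal distance between small_tray and middle_tray below 0.016 m and angle between small_tray's own z axis and vertical below 0.06 rad), for 0.2 s.
At the end, for the whole second after the job is handed in: Large tray flat in the cradle (16 mm off centre, 6 mm up at most); middle in large, small in middle: each underside at most 10 mm above that of the tray around it, centres within 16 mm, all level within 0.06 rad and at rest (below 0.02 m/s); catch closed (below 0.2 rad) (all of step 3 and horizontal distance between large_tray and cradle below 0.016 m and z of large_tray in the frame of cradle below 0.014 m and angle between large_tray's own z axis and vertical below 0.06 rad and value of joint catch below 0.2 rad and linear speed of each of large_tray, middle_tray, small_tray below 0.02 m/s); the robot touches nothing.
It fails at once if the middle tray falls freely (faster than 0.5 m/s out of the fingers) (linear speed of middle_tray above 0.5 m/s and contact force between the fingers and middle_tray below 0.05 N).
It fails at once if the small tray falls freely (faster than 0.5 m/s out of the fingers) (linear speed of small_tray above 0.5 m/s and contact force between the fingers and small_tray below 0.05 N).
It fails at once if a bystander (tape roll, stamp, pencil cup, paste jar, weight) is pushed more than 30 mm from its place (distance of any of tape_roll, stamp, pencil_cup, paste_jar, weight from where it was at the start of the episode above 0.03 m).
It also fails if it takes over 72 s, if anything falls off the work surface, if the arm or the gripper's body presses on something with over 40 N, if the wrist force passes 120 N, or if a joint passes its speed limit or range.

## Working session

There is one attempt and no reset: what is moved stays moved. The work goes in short steps, Python scripts to look and compute and a tool call to move; the robot and the scene stay as the last step left them, time stands still between calls to the robot, and variables do not carry over. Pictures are saved under pics/ and viewed, at most 10 in all, crops included, and the job is handed in when it is done.

Besides the shell and the picture viewer there is one more tool, called after "Request:" by a JSON object that holds its "method" and its "body". step_arm: Moves the arm, as the interface text tells. Its arguments: {"type":"object","properties":{"increments":{"type":"array"},"force":{"type":"number"}},"required":["increments"]}

```bash
mkdir -p pics; python3 - <<'E'
from workcell import env,cams
import cv2,numpy as np
for n in ["scene","top"]:
    c=cams.camera(n); cv2.imwrite(f"pics/{n}0.png",c["color"][:,:,::-1])
    np.savez(n+".npz",**{k:c[k] for k in("K","cam_to_world","color")})
    print(n,c["K"].tolist(),np.round(c["cam_to_world"],3).tolist())
print(env.get_obs())
E
```

```text
scene [[478.2636417844657, 0.0, 326.96040562877465], [0.0, 478.2636417844657, 200.41743139876], [0.0, 0.0, 1.0]] [[-0.391, 0.623, -0.678, 1283.459], [0.92, 0.262, -0.29, 340.808], [-0.003, -0.737, -0.676, 825.711], [0.0, 0.0, 0.0, 1.0]]
top [[364.95887351811916, 0.0, 315.00533646850783], [0.0, 364.95887351811916, 196.05844960819746], [0.0, 0.0, 1.0]] [[0.026, -0.998, 0.052, 506.297], [-0.999, -0.028, -0.037, 26.876], [0.038, -0.051, -0.998, 1012.207], [0.0, 0.0, 0.0, 1.0]]
{'time_s': 0.1, 'joint_positions': array([-1.37148437e+00,  2.07368763e-01,  1.54283168e+00, -4.38047838e-06,
        1.39346849e+00, -1.50511559e-01]), 'joint_vel': array([-0.00113582, -0.00097643, -0.00459577, -0.00048359, -0.00171087,
        0.0006032 ]), 'effort': array([-1.69529626e-04, -3.84089613e+01, -2.92546231e+01, -1.34080178e-04,
        4.89679776e-03,  2.32991022e-05]), 'ee_pos': array([ 196.91606367, -539.50407172,  230.21279691]), 'ee_rot': array([-3.09161381e+00, -5.46343873e-01,  8.62838266e-05]), 'contact_force': array([-0.30582205, -0.53302562,  0.20766828]), 'wrist_torque': array([0.03800675, 0.01213725, 0.02514129]), 'grip_force': 0.0, 'opening': 85.57085360587774}
```

View pics/scene0.png

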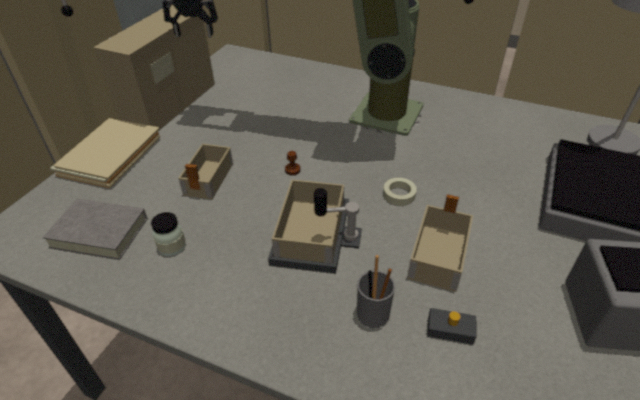

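View pics/top0.png

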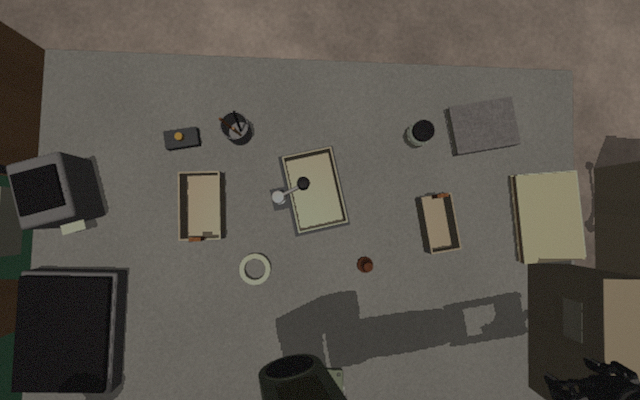

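The top view shows the middle tray at about (201,206) with its tab at (196,239), and the cradle at (314,190) with knob (303,183) and post (278,197). The small tray is at (438,222) with its tab at (440,195). Next I'll look at enlarged crops.

```bash
python3 - <<'E'
import cv2,numpy as np
c=np.load("top.npz")["color"][:,:,::-1]
m=np.zeros((480,764,3),np.uint8);x=0
for x0,x1,y0 in[(175,228,160),(268,352,140),(412,466,180)]:
    k=cv2.resize(c[y0:min(y0+110,400),x0:x1],None,fx=4,fy=4,interpolation=cv2.INTER_CUBIC)
    k=np.clip(k.astype(float)*1.4,0,255).astype(np.uint8)
    for u in range(x0,x1):
        if u%10==0: k[::2,(u-x0)*4+2]=(0,255,0); cv2.putText(k,str(u),((u-x0)*4-8,8),0,.3,(0,255,255))
    for v in range(y0,y0+110):
        if v%10==0: k[(v-y0)*4+2,::2]=(0,255,0); cv2.putText(k,str(v),(0,(v-y0)*4+2),0,.3,(0,255,255))
    m[:440,x:x+k.shape[1]]=k; x+=k.shape[1]
cv2.imwrite("pics/m.png",m)
E
```

```text
(no output)
```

View pics/m.png

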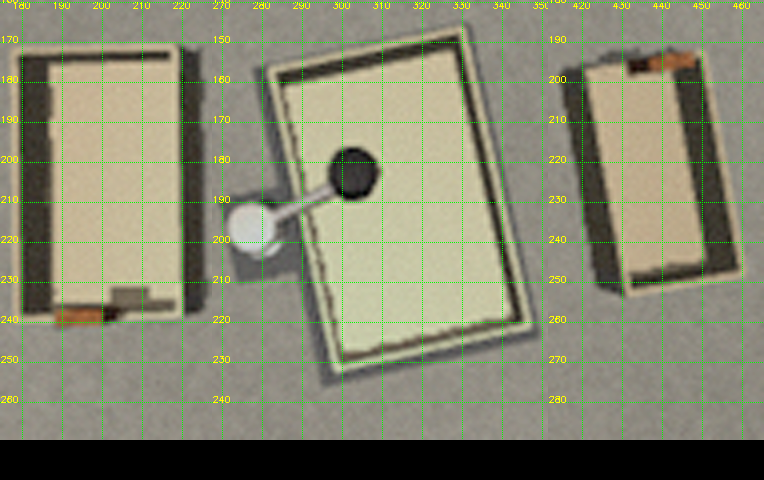

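The crops show the rim corners and tabs clearly: the middle tray's tab is at its image-bottom end, the small tray's at its image-top end. I'll compute poses from the corners and check them against the known sizes.

```bash
cat >h.py <<'E'
import numpy as np
def pix(cam,u,v,z):
    d=np.load(cam+".npz");K=d["K"];T=d["cam_to_world"]
    r=T[:3,:3]@np.linalg.inv(K)@[u,v,1];o=T[:3,3]
    return (o+r*(z-o[2])/r[2])
def proj(cam,p):
    d=np.load(cam+".npz");K=d["K"];T=d["cam_to_world"]
    q=K@(T[:3,:3].T@(np.array(p)-T[:3,3]));return q[:2]/q[2]
E
python3 - <<'E'
from h import *
C={"mid":(66,[(178.2,172),(219.6,171.2),(220,239.3),(179.2,240.2)]),
"large":(78,[(282.2,156.7),(330.7,146.4),(348.5,221.7),(299.2,233.2)]),
"small":(58,[(420.7,196.5),(450.2,192.5),(461,248),(432.5,254.2)])}
for n,(z,c) in C.items():
    P=np.array([pix("top",u,v,z)[:2] for u,v in c])
    s=[np.linalg.norm(P[i]-P[(i+1)%4]) for i in range(4)]
    d=(P[0]+P[1]-P[2]-P[3]);
    w=(P[0]+P[3]-P[1]-P[2])
    print(n,P.mean(0).round(1),np.round(s,1),"yaw",np.arctan2(d[1],d[0]).round(3),np.arctan2(-w[0],w[1]).round(3))
k=pix("top",303.2,183,152);print("knob",k.round(1))
for z in (100,115,130):
    p=pix("top",277.5,196.5,z);print("post",z,p.round(1),np.linalg.norm((k-p)[:2]).round(1))
print("tabs",pix("top",195,237.5,110),pix("top",449.5,192,102))
E
```

```text
mid [522.9 288. ] [105.4 175.  102.9 174.5] yaw 0.053 0.048
large [572.3  -7.7] [128.  199.6 129.6 200.8] yaw 0.252 0.248
small [ 495.  -343.9] [ 80.3 149.1  78.2 154.7] yaw 0.209 0.196
knob [581.2  23.8 152. ]
post 100 [550.1  86.7 100. ] 70.2
post 115 [549.4  85.8 115. ] 69.7
post 130 [548.6  84.8 130. ] 69.1
tabs [444.13407517 282.88217659 110.        ] [ 573.7146779  -347.70739515  102.        ]
```

Request:
{"method": "step_arm", "body": {"increments": [{"dx": 0.021, "dy": 0.031, "rz": 0.095, "hand": 0.75}, {"dx": 0.021, "dy": 0.031, "rz": 0.095}, {"dx": 0.021, "dy": 0.031, "rz": 0.095}, {"dx": 0.021, "dy": 0.031, "rz": 0.095}, {"dx": 0.021, "dy": 0.031, "rz": 0.095}, {"dx": 0.021, "dy": 0.031, "rz": 0.095}, {"dx": 0.021, "dy": 0.031, "rz": 0.095}, {"dx": 0.021, "dy": 0.031, "rz": 0.095}, {"dx": 0.021, "dy": 0.031, "rz": 0.095}]}}

```text
invalid input
```

```bash
python3 - <<'E'
from h import *
print("tabs",pix("top",194.5,238.6,110),pix("top",443,195.7,102))
print("cup",pix("top",236,127,80)," tape",pix("top",255,269,25),"stamp",pix("top",365,264,62),"weight",pix("top",182,138,30))
E
```

```text
tabs [441.44411866 283.96912813 110.        ] [ 563.84100204 -331.06840031  102.        ]
cup [726.29536669 199.68455023  80.        ]  tape [358.52135034 145.33018626  25.        ] stamp [ 382.83059214 -142.80420296   62.        ] weight [703.1713651  351.43452254  30.        ]
```

Request:
{"method": "step_arm", "body": {"increments": [{"dx": 0.021, "dy": 0.031, "dz": 0, "rx": 0, "ry": 0, "rz": 0.095, "hand": 0.75}, {"dx": 0.021, "dy": 0.031, "dz": 0, "rx": 0, "ry": 0, "rz": 0.095, "hand": 0.75}, {"dx": 0.021, "dy": 0.031, "dz": 0, "rx": 0, "ry": 0, "rz": 0.095, "hand": 0.75}, {"dx": 0.021, "dy": 0.031, "dz": 0, "rx": 0, "ry": 0, "rz": 0.095, "hand": 0.75}, {"dx": 0.021, "dy": 0.031, "dz": 0, "rx": 0, "ry": 0, "rz": 0.095, "hand": 0.75}, {"dx": 0.021, "dy": 0.031, "dz": 0, "rx": 0, "ry": 0, "rz": 0.095, "hand": 0.75}, {"dx": 0.021, "dy": 0.031, "dz": 0, "rx": 0, "ry": 0, "rz": 0.095, "hand": 0.75}, {"dx": 0.021, "dy": 0.031, "dz": 0, "rx": 0, "ry": 0, "rz": 0.095, "hand": 0.75}, {"dx": 0.021, "dy": 0.031, "dz": 0, "rx": 0, "ry": 0, "rz": 0.095, "hand": 0.75}], "force": 40}}

```text
time_s: 0.85
ee_pos: [386.4, -259.3, 230.9]
ee_rot: [-2.584, -1.785, 0.0]
contact_force: [0.7, -0.3, -0.7]
opening: 64.0
grip_force: 0.0
```

Request:
{"method": "step_arm", "body": {"increments": [{"dx": 0.0215, "dy": 0.0315, "dz": 0, "rx": 0, "ry": 0, "rz": 0.095, "hand": 0.75}, {"dx": 0.0215, "dy": 0.0315, "dz": 0, "rx": 0, "ry": 0, "rz": 0.095, "hand": 0.75}, {"dx": 0.0215, "dy": 0.0315, "dz": 0, "rx": 0, "ry": 0, "rz": 0.095, "hand": 0.75}, {"dx": 0.0215, "dy": 0.0315, "dz": 0, "rx": 0, "ry": 0, "rz": 0.095, "hand": 0.75}, {"dx": 0.0215, "dy": 0.0315, "dz": 0, "rx": 0, "ry": 0, "rz": 0.095, "hand": 0.75}, {"dx": 0.0215, "dy": 0.0315, "dz": 0, "rx": 0, "ry": 0, "rz": 0.095, "hand": 0.75}, {"dx": 0.0215, "dy": 0.0315, "dz": 0, "rx": 0, "ry": 0, "rz": 0.095, "hand": 0.75}, {"dx": 0.0215, "dy": 0.0315, "dz": 0, "rx": 0, "ry": 0, "rz": 0.095, "hand": 0.75}, {"dx": 0.0215, "dy": 0.0315, "dz": 0, "rx": 0, "ry": 0, "rz": 0.095, "hand": 0.75}, {"dx": 0, "dy": 0, "dz": -0.03, "rx": 0, "ry": 0, "rz": 0, "hand": 0.75}]}}

```text
time_s: 1.68
ee_pos: [587.0, 27.6, 207.4]
ee_rot: [1.599, 2.689, 0.015]
contact_force: [0.8, -0.4, 1.3]
opening: 64.2
grip_force: 0.0
```

```bash
python3 - <<'E'
from workcell import env,cams
import cv2
o=env.get_obs();c=cams.camera("wrist");print(o["ee_pos"],o["ee_rot"],o["joint_positions"],c["K"],c["T_tool_cam"])
cv2.imwrite("pics/w1.png",c["color"][:,:,::-1])
E
```

```text
[587.00619283  27.59984697 207.43240231] [1.59886628 2.68920365 0.01515652] [-0.10204862  0.24233105  1.548797    0.00343559  1.33464318 -0.60081717] [[309.70691629   0.         322.84905073]
 [  0.         309.70691629 200.98595298]
 [  0.           0.           1.        ]] [[ 7.76873486e-04 -9.46739200e-01 -3.22000440e-01  8.26165097e+01]
 [ 9.99999537e-01  9.18198097e-04 -2.87021364e-04  2.47202968e-01]
 [ 5.67394568e-04 -3.22000068e-01  9.46739475e-01 -1.42418295e+02]
 [ 0.00000000e+00  0.00000000e+00  0.00000000e+00  1.00000000e+00]]
```

View pics/w1.png

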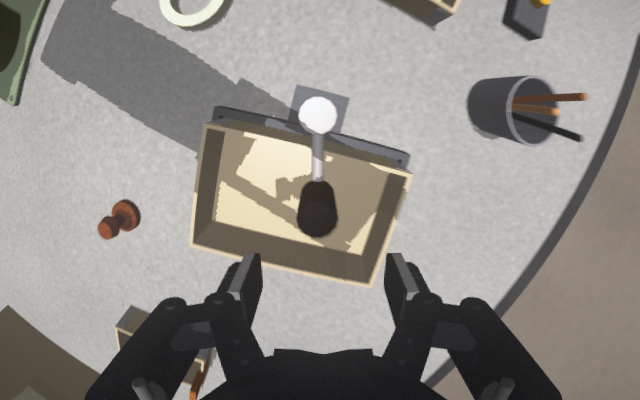

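The wrist view shows the knob centred left-right between the fingers, with its top face at about (318,215) and the post top at (318,115). I'll turn those into positions.

```bash
cat >>h.py <<'E'
from scipy.spatial.transform import Rotation as R
def wpix(u,v,z,pos,rot,K,Ttc):
    x,y=u-K[0][2],v-K[1][2];r=np.hypot(x,y);th=r/K[0][0]
    ray=np.array([np.sin(th)*x/r,np.sin(th)*y/r,np.cos(th)])
    Rt=R.from_rotvec(rot).as_matrix();T=np.array(Ttc)
    o=np.array(pos)+Rt@T[:3,3];d=Rt@T[:3,:3]@ray
    return o+d*(z-o[2])/d[2]
E
python3 - <<'E'
from workcell import env,cams
from h import *
o=env.get_obs();c=cams.camera("wrist")
print(o["ee_pos"],R.from_rotvec(o["ee_rot"]).as_matrix().round(3).tolist())
K,T=c["K"],c["T_tool_cam"]
for v in (212,218,224):print("knob",wpix(318,v,152,o["ee_pos"],o["ee_rot"],K,T))
for z in(105,120):print("post",wpix(318,115,z,o["ee_pos"],o["ee_rot"],K,T))
E
```

```text
[579.27964195  25.62899456 196.63212248] [[-0.474, 0.88, -0.004], [0.88, 0.474, 0.001], [0.003, -0.003, -1.0]]
knob [571.10218642  34.36707695 152.        ]
knob [573.06661246  30.68152409 152.        ]
knob [575.06100459  26.93805739 152.        ]
post [542.26006281  86.42251453 105.        ]
post [542.16704508  87.1848941  120.        ]
```

Request:
{"method": "step_arm", "body": {"increments": [{"dx": 0.001, "dy": 0, "dz": -0.025, "rx": 0, "ry": 0, "rz": 0, "hand": 0.75}, {"dx": 0.001, "dy": 0, "dz": -0.03, "rx": 0, "ry": 0, "rz": 0, "hand": 0.75}, {"dx": 0, "dy": 0, "dz": -0.025, "rx": 0, "ry": 0, "rz": 0, "hand": 0.75}, {"dx": 0, "dy": 0, "dz": 0, "rx": 0, "ry": 0, "rz": 0, "hand": 0.75}, {"dx": 0, "dy": 0, "dz": 0, "rx": 0, "ry": 0, "rz": 0, "hand": 0.2}, {"dx": 0, "dy": 0, "dz": 0, "rx": 0, "ry": 0, "rz": 0, "hand": 0.2}, {"dx": 0, "dy": 0, "dz": 0, "rx": 0, "ry": 0, "rz": 0, "hand": 0.2}, {"dx": 0, "dy": 0, "dz": 0, "rx": 0, "ry": 0, "rz": 0, "hand": 0.2}, {"dx": 0, "dy": 0, "dz": 0, "rx": 0, "ry": 0, "rz": 0, "hand": 0.2}, {"dx": 0, "dy": 0, "dz": 0, "rx": 0, "ry": 0, "rz": 0, "hand": 0.2}], "force": 30}}

```text
time_s: 2.62
ee_pos: [583.8, 21.7, 124.2]
ee_rot: [1.615, 2.688, 0.003]
contact_force: [1.5, -2.2, 7.4]
opening: 29.4
grip_force: 30.9
```

```bash
python3 - <<'E'
import numpy as np
p=np.array([548.8,84.4]);a=np.arctan2(23.8-84.4,581.2-548.8);e=0.25+0.02
A=np.linspace(a,e,13);P=p+70*np.c_[np.cos(A),np.sin(A)]
print(a,(A[1]-A[0]).round(4),P[0],np.diff(P,axis=0).round(1).tolist())
E
```

```text
-1.079811779536265 0.1125 [581.80460508  22.66916457] [[6.7, 4.1], [6.2, 4.8], [5.6, 5.5], [5.0, 6.1], [4.3, 6.6], [3.5, 7.0], [2.7, 7.4], [1.8, 7.7], [1.0, 7.8], [0.1, 7.9], [-0.8, 7.8], [-1.7, 7.7]]
```

Request:
{"method": "step_arm", "body": {"increments": [{"dx": 0.0067, "dy": 0.0041, "dz": 0, "rx": 0, "ry": 0, "rz": 0.1125, "hand": 0.2}, {"dx": 0.0062, "dy": 0.0048, "dz": 0, "rx": 0, "ry": 0, "rz": 0.1125, "hand": 0.2}, {"dx": 0.0056, "dy": 0.0055, "dz": 0, "rx": 0, "ry": 0, "rz": 0.1125, "hand": 0.2}, {"dx": 0.005, "dy": 0.0061, "dz": 0, "rx": 0, "ry": 0, "rz": 0.1125, "hand": 0.2}, {"dx": 0.0043, "dy": 0.0066, "dz": 0, "rx": 0, "ry": 0, "rz": 0.1125, "hand": 0.2}, {"dx": 0.0035, "dy": 0.007, "dz": 0, "rx": 0, "ry": 0, "rz": 0.1125, "hand": 0.2}, {"dx": 0.0027, "dy": 0.0074, "dz": 0, "rx": 0, "ry": 0, "rz": 0.1125, "hand": 0.2}, {"dx": 0.0018, "dy": 0.0077, "dz": 0, "rx": 0, "ry": 0, "rz": 0.1125, "hand": 0.2}, {"dx": 0.001, "dy": 0.0078, "dz": 0, "rx": 0, "ry": 0, "rz": 0.1125, "hand": 0.2}]}}

```text
time_s: 3.37
ee_pos: [624.9, 79.9, 124.4]
ee_rot: [0.103, 3.124, 0.003]
contact_force: [12.6, 2.3, -1.8]
opening: 29.0
grip_force: 30.1
```

Request:
{"method": "step_arm", "body": {"increments": [{"dx": -0.001, "dy": 0.0079, "dz": 0, "rx": 0, "ry": 0, "rz": 0.1125, "hand": 0.2}, {"dx": -0.0018, "dy": 0.0078, "dz": 0, "rx": 0, "ry": 0, "rz": 0.1125, "hand": 0.2}, {"dx": -0.002, "dy": 0.0077, "dz": 0, "rx": 0, "ry": 0, "rz": 0.1, "hand": 0.2}, {"dx": 0, "dy": 0.002, "dz": 0, "rx": 0, "ry": 0, "rz": 0, "hand": 0.2}, {"dx": 0, "dy": 0, "dz": 0, "rx": 0, "ry": 0, "rz": 0, "hand": 0.2}]}}

```text
time_s: 3.78
ee_pos: [622.1, 105.4, 124.6]
ee_rot: [-0.4, 3.095, -0.003]
contact_force: [18.1, 2.1, -5.8]
opening: 29.1
grip_force: 30.7
```

Request:
{"method": "step_arm", "body": {"increments": [{"dx": 0, "dy": 0, "dz": 0, "rx": 0, "ry": 0, "rz": 0, "hand": 0.7}, {"dx": 0, "dy": 0, "dz": 0, "rx": 0, "ry": 0, "rz": 0, "hand": 0.7}, {"dx": 0, "dy": 0, "dz": 0, "rx": 0, "ry": 0, "rz": 0, "hand": 0.7}, {"dx": 0, "dy": 0, "dz": 0.02, "rx": 0, "ry": 0, "rz": 0, "hand": 0.7}, {"dx": 0, "dy": 0, "dz": 0.03, "rx": 0, "ry": 0, "rz": 0, "hand": 0.7}, {"dx": 0, "dy": 0, "dz": 0.025, "rx": 0, "ry": 0, "rz": 0, "hand": 0.7}, {"dx": -0.012, "dy": 0.012, "dz": 0, "rx": 0, "ry": 0, "rz": -0.118, "hand": 0.7}, {"dx": -0.012, "dy": 0.012, "dz": 0, "rx": 0, "ry": 0, "rz": -0.118, "hand": 0.7}, {"dx": -0.012, "dy": 0.012, "dz": 0, "rx": 0, "ry": 0, "rz": -0.118, "hand": 0.7}, {"dx": -0.012, "dy": 0.012, "dz": 0, "rx": 0, "ry": 0, "rz": -0.118, "hand": 0.7}]}}

```text
time_s: 4.62
ee_pos: [564.1, 153.0, 196.1]
ee_rot: [-0.349, -3.121, 0.0]
contact_force: [-0.8, 0.2, 0.4]
opening: 59.4
grip_force: 0.0
```

Request:
{"method": "step_arm", "body": {"increments": [{"dx": -0.012, "dy": 0.012, "dz": 0, "rx": 0, "ry": 0, "rz": -0.118, "hand": 0.7}, {"dx": -0.012, "dy": 0.012, "dz": 0, "rx": 0, "ry": 0, "rz": -0.118, "hand": 0.7}, {"dx": -0.012, "dy": 0.012, "dz": 0, "rx": 0, "ry": 0, "rz": -0.118, "hand": 0.7}, {"dx": -0.012, "dy": 0.012, "dz": 0, "rx": 0, "ry": 0, "rz": -0.118, "hand": 0.7}, {"dx": -0.012, "dy": 0.012, "dz": 0, "rx": 0, "ry": 0, "rz": -0.118, "hand": 0.7}, {"dx": -0.012, "dy": 0.012, "dz": 0, "rx": 0, "ry": 0, "rz": -0.118, "hand": 0.7}, {"dx": -0.012, "dy": 0.012, "dz": 0, "rx": 0, "ry": 0, "rz": -0.118, "hand": 0.7}, {"dx": -0.012, "dy": 0.012, "dz": 0, "rx": 0, "ry": 0, "rz": -0.118, "hand": 0.7}, {"dx": -0.012, "dy": 0.012, "dz": 0, "rx": 0, "ry": 0, "rz": -0.118, "hand": 0.7}, {"dx": -0.012, "dy": 0.012, "dz": 0, "rx": 0, "ry": 0, "rz": -0.118, "hand": 0.7}]}}

```text
time_s: 5.45
ee_pos: [443.9, 272.9, 195.9]
ee_rot: [-2.026, -2.4, 0.002]
contact_force: [0.6, 0.6, -0.8]
opening: 59.9
grip_force: 0.0
```

Request:
{"method": "step_arm", "body": {"increments": [{"dx": 0, "dy": 0, "dz": 0, "rx": 0, "ry": 0, "rz": -0.118, "hand": 0.7}, {"dx": 0, "dy": 0, "dz": 0, "rx": 0, "ry": 0, "rz": 0, "hand": 0.7}, {"dx": 0, "dy": 0, "dz": 0, "rx": 0, "ry": 0, "rz": 0, "hand": 0.7}, {"dx": 0, "dy": 0, "dz": 0, "rx": 0, "ry": 0, "rz": 0, "hand": 0.7}]}}

```text
time_s: 5.78
ee_pos: [445.5, 272.3, 196.2]
ee_rot: [-2.155, -2.285, 0.001]
contact_force: [0.6, -0.3, 0.3]
opening: 59.8
grip_force: 0.0
```

```bash
python3 - <<'E'
from workcell import env,cams
from h import *
import cv2
o=env.get_obs();c=cams.camera("wrist")
M=R.from_rotvec(o["ee_rot"]).as_matrix();print(o["ee_pos"],o["ee_rot"],np.arctan2(M[1,1],M[0,1]))
cv2.imwrite("pics/w2.png",c["color"][:,:,::-1])
E
```

```text
[445.47445169 272.31471647 196.16541136] [-2.15543575e+00 -2.28541227e+00  8.38095012e-04] 0.05852002594282702
```

View pics/w2.png

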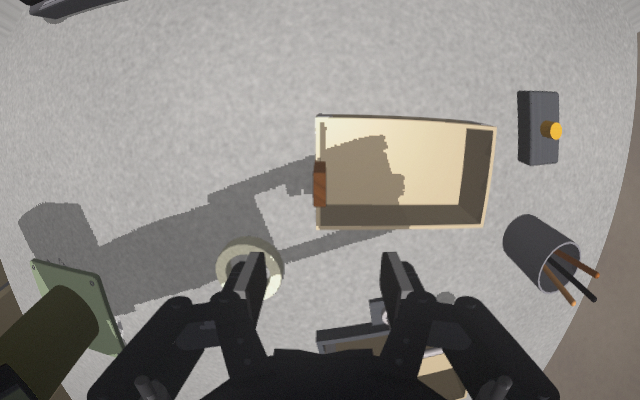

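The wrist view shows the middle tray with its tab at (319,188) and the tray rim from (317,116) to (495,125). The tape roll is at (250,270), under the left finger but low.

```bash
python3 - <<'E'
from workcell import env,cams
from h import *
o=env.get_obs();c=cams.camera("wrist");a=(o["ee_pos"],o["ee_rot"],c["K"],c["T_tool_cam"])
for v in (172,207):print("tab",wpix(319.5,v,110,*a).round(1))
for p in [(317,116),(495,126),(482,226),(317,229)]:print(wpix(*p,66,*a).round(1))
E
```

```text
tab [441.7 300.2 110. ]
tab [443.3 272.1 110. ]
[436.8 340.   66. ]
[608.9 348.9  66. ]
[615.8 244.3  66. ]
[442.5 233.5  66. ]
```

Request:
{"method": "step_arm", "body": {"increments": [{"dx": -0.0035, "dy": 0.0135, "dz": -0.03, "rx": 0, "ry": 0, "rz": 0, "hand": 0.7}, {"dx": 0, "dy": 0, "dz": -0.03, "rx": 0, "ry": 0, "rz": 0, "hand": 0.6}, {"dx": 0, "dy": 0, "dz": -0.03, "rx": 0, "ry": 0, "rz": 0, "hand": 0.5}, {"dx": 0, "dy": 0, "dz": -0.024, "rx": 0, "ry": 0, "rz": 0, "hand": 0.5}, {"dx": 0, "dy": 0, "dz": -0.01, "rx": 0, "ry": 0, "rz": 0, "hand": 0.5}, {"dx": 0, "dy": 0, "dz": 0, "rx": 0, "ry": 0, "rz": 0, "hand": 0.5}, {"dx": 0, "dy": 0, "dz": 0, "rx": 0, "ry": 0, "rz": 0, "hand": 0.5}]}}

```text
time_s: 6.47
ee_pos: [442.5, 286.1, 72.5]
ee_rot: [-2.158, -2.283, 0.0]
contact_force: [0.9, 0.0, 0.5]
opening: 42.8
grip_force: 0.0
```

Request:
{"method": "step_arm", "body": {"increments": [{"dx": 0, "dy": 0, "dz": 0, "rx": 0, "ry": 0, "rz": 0, "hand": 0}, {"dx": 0, "dy": 0, "dz": 0, "rx": 0, "ry": 0, "rz": 0, "hand": 0}, {"dx": 0, "dy": 0, "dz": 0, "rx": 0, "ry": 0, "rz": 0, "hand": 0}, {"dx": 0, "dy": 0, "dz": 0, "rx": 0, "ry": 0, "rz": 0, "hand": 0}, {"dx": 0, "dy": 0, "dz": 0, "rx": 0, "ry": 0, "rz": 0, "hand": 0}, {"dx": 0, "dy": 0, "dz": 0, "rx": 0, "ry": 0, "rz": 0, "hand": 0}, {"dx": 0, "dy": 0, "dz": 0, "rx": 0, "ry": 0, "rz": 0, "hand": 0}, {"dx": 0, "dy": 0, "dz": 0, "rx": 0, "ry": 0, "rz": 0, "hand": 0}], "force": 100}}

```text
time_s: 7.13
ee_pos: [443.4, 286.9, 74.4]
ee_rot: [2.157, 2.282, 0.005]
contact_force: [-0.9, -0.2, 6.6]
opening: 8.6
grip_force: 98.2
```

Request:
{"method": "step_arm", "body": {"increments": [{"dx": 0, "dy": 0, "dz": 0.005, "rx": 0, "ry": 0, "rz": 0, "hand": 0}, {"dx": 0, "dy": 0, "dz": 0.015, "rx": 0, "ry": 0, "rz": 0, "hand": 0}, {"dx": 0, "dy": 0, "dz": 0.025, "rx": 0, "ry": 0, "rz": 0, "hand": 0}, {"dx": 0, "dy": 0, "dz": 0.025, "rx": 0, "ry": 0, "rz": 0, "hand": 0}, {"dx": 0, "dy": 0, "dz": 0.025, "rx": 0, "ry": 0, "rz": 0, "hand": 0}, {"dx": 0, "dy": 0, "dz": 0.025, "rx": 0, "ry": 0, "rz": 0, "hand": 0}, {"dx": 0, "dy": 0, "dz": 0.025, "rx": 0, "ry": 0, "rz": 0, "hand": 0}, {"dx": 0, "dy": 0, "dz": 0.02, "rx": 0, "ry": 0, "rz": 0, "hand": 0}, {"dx": 0, "dy": 0, "dz": 0.01, "rx": 0, "ry": 0, "rz": 0, "hand": 0}, {"dx": 0, "dy": 0, "dz": 0, "rx": 0, "ry": 0, "rz": 0, "hand": 0}], "force": 120}}

```text
time_s: 7.97
ee_pos: [443.3, 286.8, 250.1]
ee_rot: [2.156, 2.282, 0.008]
contact_force: [0.1, 0.0, -2.0]
opening: 8.6
grip_force: 117.2
```

```bash
python3 - <<'E'
from workcell import env,cams
from h import *
import cv2
o=env.get_obs();print(o["contact_force"],o["wrist_torque"],o["ee_pos"])
c=cams.camera("scene");np.savez("scene2.npz",**c)
t=cams.camera("top");np.savez("top2.npz",**t)
cv2.imwrite("pics/s2.png",np.vstack([cv2.resize(c["color"][120:320,190:530],(680,400))[:,:,::-1],cv2.resize(t["color"][140:240,150:355],(680,200*0+332))[:200*0+200,:,::-1]]))
E
```

```text
[ 0.13137468  0.04891402 -1.96447035] [-0.03674955  0.19616275  0.02070138] [443.33412647 286.82248768 250.08334362]
```

View pics/s2.png

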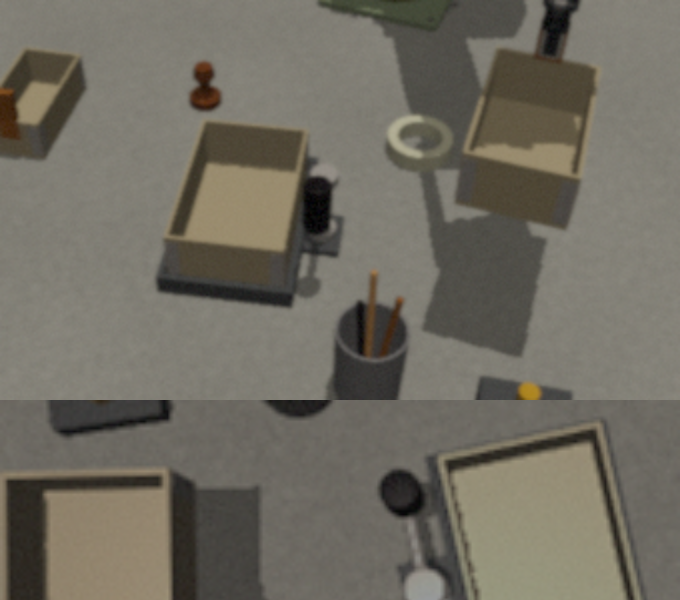

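The catch stands open beside the cradle and the middle tray hangs from its tab, nearly level, with front-face bottom corners at about (459,205) and (566,227) in the crop. I'll check the tilt numerically.

```bash
python3 - <<'E'
from h import *
tcp=np.array([443.3,286.8,250.1])
for t in (0,0.03,0.06):
    B=R.from_euler('ZY',[0.058,t]).as_matrix()
    o=tcp-B@[-84,0,74.4]
    print(t,[((proj("scene",o+B@np.array(q))-[190,120])*2).round(0).tolist() for q in [(88,53,66),(88,-53,66),(88,53,0),(88,-53,0),(-88,53,66),(-88,-53,66)]])
s=np.load("scene2.npz")["color"];import cv2
k=cv2.resize(s[140:240,410:500],(720,600*0+590),interpolation=cv2.INTER_CUBIC)
k=np.clip(k*1.5,0,255).astype(np.uint8)[:,:,::-1].copy()
cv2.imwrite("pics/s3.png",k)
E
```

```text
0 [[582.0, 177.0], [463.0, 151.0], [566.0, 229.0], [454.0, 202.0], [601.0, 65.0], [497.0, 44.0]]
0.03 [[580.0, 181.0], [462.0, 155.0], [566.0, 231.0], [454.0, 204.0], [601.0, 64.0], [497.0, 44.0]]
0.06 [[579.0, 185.0], [462.0, 158.0], [565.0, 233.0], [454.0, 206.0], [601.0, 64.0], [497.0, 44.0]]
```

View pics/s3.png

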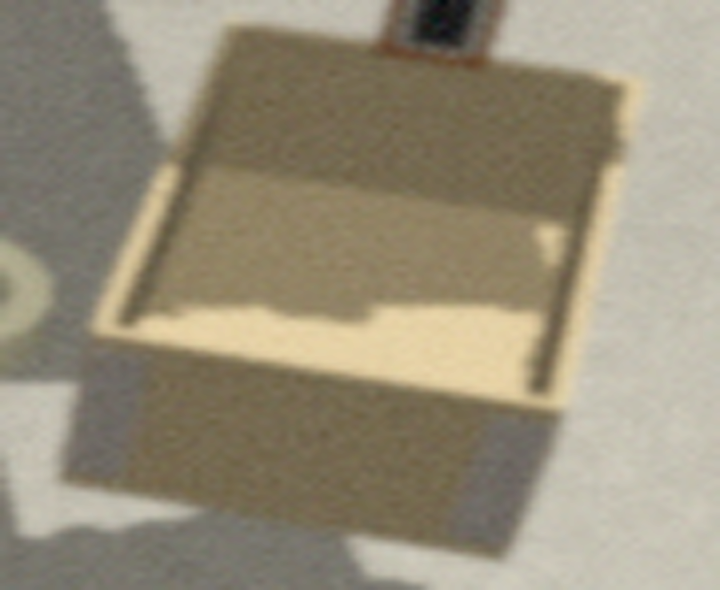

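The held tray is level to within about 0.02 rad. Next I carry it over the cradle.

Request:
{"method": "step_arm", "body": {"increments": [{"dx": 0.001, "dy": -0.01, "dz": 0, "rx": 0, "ry": 0, "rz": 0.012, "hand": 0}, {"dx": 0.003, "dy": -0.02, "dz": 0, "rx": 0, "ry": 0, "rz": 0.02, "hand": 0}, {"dx": 0.004, "dy": -0.025, "dz": 0, "rx": 0, "ry": 0, "rz": 0.02, "hand": 0}, {"dx": 0.004, "dy": -0.025, "dz": 0, "rx": 0, "ry": 0, "rz": 0.02, "hand": 0}, {"dx": 0.004, "dy": -0.025, "dz": 0, "rx": 0, "ry": 0, "rz": 0.02, "hand": 0}, {"dx": 0.004, "dy": -0.025, "dz": 0, "rx": 0, "ry": 0, "rz": 0.02, "hand": 0}, {"dx": 0.004, "dy": -0.025, "dz": 0, "rx": 0, "ry": 0, "rz": 0.02, "hand": 0}, {"dx": 0.004, "dy": -0.025, "dz": 0, "rx": 0, "ry": 0, "rz": 0.02, "hand": 0}, {"dx": 0.004, "dy": -0.025, "dz": 0, "rx": 0, "ry": 0, "rz": 0.02, "hand": 0}, {"dx": 0.004, "dy": -0.025, "dz": 0, "rx": 0, "ry": 0, "rz": 0.02, "hand": 0}]}}

```text
time_s: 8.9
ee_pos: [476.4, 55.0, 244.5]
ee_rot: [-1.925, -2.477, 0.005]
contact_force: [-0.2, -0.6, -1.6]
opening: 8.7
grip_force: 117.1
```

Request:
{"method": "step_arm", "body": {"increments": [{"dx": 0.004, "dy": -0.025, "dz": 0, "rx": 0, "ry": 0, "rz": 0, "hand": 0}, {"dx": 0.004, "dy": -0.025, "dz": 0, "rx": 0, "ry": 0, "rz": 0, "hand": 0}, {"dx": 0.002, "dy": -0.02, "dz": 0, "rx": 0, "ry": 0, "rz": 0, "hand": 0}, {"dx": 0.001, "dy": -0.01, "dz": 0, "rx": 0, "ry": 0, "rz": 0, "hand": 0}, {"dx": 0, "dy": -0.005, "dz": 0, "rx": 0, "ry": 0, "rz": 0, "hand": 0}, {"dx": 0, "dy": 0, "dz": 0, "rx": 0, "ry": 0, "rz": 0, "hand": 0}, {"dx": 0, "dy": 0, "dz": 0, "rx": 0, "ry": 0, "rz": 0, "hand": 0}, {"dx": 0, "dy": 0, "dz": 0, "rx": 0, "ry": 0, "rz": 0, "hand": 0}]}}

```text
time_s: 9.57
ee_pos: [488.7, -27.7, 246.9]
ee_rot: [-1.927, -2.48, -0.0]
contact_force: [0.5, -0.4, -2.6]
opening: 8.6
grip_force: 117.1
```

```bash
python3 - <<'E'
from workcell import env,cams
from h import *
import cv2
o=env.get_obs();c=cams.camera("wrist")
M=R.from_rotvec(o["ee_rot"]).as_matrix();print(o["ee_pos"],M.round(3).tolist(),np.arctan2(M[1,1],M[0,1]))
t=cams.camera("top");np.savez("top3.npz",**t)
cv2.imwrite("pics/w3.png",np.vstack([c["color"][:300,:,::-1],cv2.resize(t["color"][140:240,260:473],(640,300))[:,:,::-1]]))
E
```

```text
[488.67522122 -27.65176054 246.8523889 ] [[-0.247, 0.969, -0.001], [0.969, 0.247, 0.001], [0.001, -0.001, -1.0]] 0.249782805466763
```

View pics/w3.png

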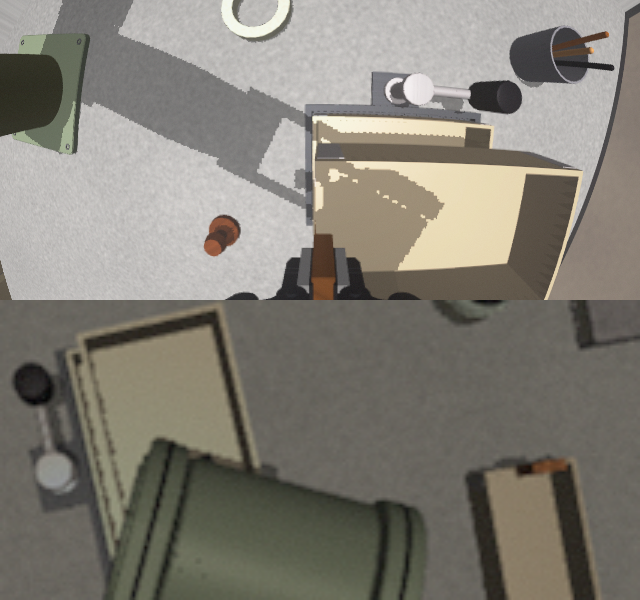

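The wrist view shows the large tray's rim corners at (312,115) and (493,125), and the held middle tray's at (314,158) and (583,168). I'll compute how far they are apart.

```bash
python3 - <<'E'
from workcell import env,cams
from h import *
o=env.get_obs();c=cams.camera("wrist");a=(o["ee_pos"],o["ee_rot"],c["K"],c["T_tool_cam"])
y=np.array([-.247,.969,0]);x=np.array([.969,.247,0])
def ctr(p,q,z,h):
    A,B=wpix(*p,z,*a),wpix(*q,z,*a);d=B-A
    print(np.linalg.norm(d).round(1),np.arctan2(d[1],d[0]).round(3),((A+B)/2-h*y).round(1))
ctr((312,115),(493,125),78,65); ctr((314.5,158),(583,168),238.5,53)
# expected mid corner pixels check with expected centre
print(o["ee_pos"]+84*x)
E
```

```text
199.2 0.243 [574.7  -4.3  78. ]
174.9 0.253 [569.6  -6.  238.5]
[570.31072552  -6.95162219 247.2181391 ]
```

Request:
{"method": "step_arm", "body": {"increments": [{"dx": 0.0035, "dy": 0.0005, "dz": -0.01, "rx": 0, "ry": 0, "rz": 0, "hand": 0}, {"dx": 0, "dy": 0, "dz": -0.02, "rx": 0, "ry": 0, "rz": 0, "hand": 0}, {"dx": 0, "dy": 0, "dz": -0.025, "rx": 0, "ry": 0, "rz": 0, "hand": 0}, {"dx": 0, "dy": 0, "dz": -0.015, "rx": 0, "ry": 0, "rz": 0, "hand": 0}, {"dx": 0, "dy": 0, "dz": -0.01, "rx": 0, "ry": 0, "rz": 0, "hand": 0}, {"dx": 0, "dy": 0, "dz": -0.01, "rx": 0, "ry": 0, "rz": 0, "hand": 0}, {"dx": 0, "dy": 0, "dz": -0.01, "rx": 0, "ry": 0, "rz": 0, "hand": 0}, {"dx": 0, "dy": 0, "dz": 0, "rx": 0, "ry": 0, "rz": 0, "hand": 0}]}}

```text
time_s: 10.38
ee_pos: [491.4, -27.9, 145.3]
ee_rot: [-1.927, -2.477, 0.002]
contact_force: [-0.9, -0.3, -1.7]
opening: 8.3
grip_force: 117.1
```

Request:
{"method": "step_arm", "body": {"increments": [{"dx": 0, "dy": 0, "dz": -0.01, "rx": 0, "ry": 0, "rz": 0, "hand": 0}, {"dx": 0, "dy": 0, "dz": -0.01, "rx": 0, "ry": 0, "rz": 0, "hand": 0}, {"dx": 0, "dy": 0, "dz": -0.01, "rx": 0, "ry": 0, "rz": 0, "hand": 0}, {"dx": 0, "dy": 0, "dz": -0.01, "rx": 0, "ry": 0, "rz": 0, "hand": 0}, {"dx": 0, "dy": 0, "dz": -0.01, "rx": 0, "ry": 0, "rz": 0, "hand": 0}, {"dx": 0, "dy": 0, "dz": 0, "rx": 0, "ry": 0, "rz": 0, "hand": 0}, {"dx": 0, "dy": 0, "dz": 0, "rx": 0, "ry": 0, "rz": 0, "hand": 0}]}}

```text
time_s: 10.97
ee_pos: [491.7, -28.1, 96.2]
ee_rot: [-1.928, -2.478, 0.002]
contact_force: [-0.5, 0.7, -2.7]
opening: 8.4
grip_force: 117.2
```

Free so far, with about 10 mm left to the floor.

Request:
{"method": "step_arm", "body": {"increments": [{"dx": 0, "dy": 0, "dz": -0.004, "rx": 0, "ry": 0, "rz": 0, "hand": 0}, {"dx": 0, "dy": 0, "dz": -0.003, "rx": 0, "ry": 0, "rz": 0, "hand": 0}, {"dx": 0, "dy": 0, "dz": -0.002, "rx": 0, "ry": 0, "rz": 0, "hand": 0}, {"dx": 0, "dy": 0, "dz": -0.001, "rx": 0, "ry": 0, "rz": 0, "hand": 0}, {"dx": 0, "dy": 0, "dz": 0, "rx": 0, "ry": 0, "rz": 0, "hand": 0}]}}

```text
time_s: 11.38
ee_pos: [492.5, -28.3, 87.2]
ee_rot: [-1.929, -2.479, 0.0]
contact_force: [1.0, -0.3, -2.7]
opening: 8.6
grip_force: 117.3
```

Request:
{"method": "step_arm", "body": {"increments": [{"dx": 0, "dy": 0, "dz": -0.001, "rx": 0, "ry": 0, "rz": 0, "hand": 0}, {"dx": 0, "dy": 0, "dz": -0.001, "rx": 0, "ry": 0, "rz": 0, "hand": 0}, {"dx": 0, "dy": 0, "dz": 0, "rx": 0, "ry": 0, "rz": 0, "hand": 0}, {"dx": 0, "dy": 0, "dz": 0, "rx": 0, "ry": 0, "rz": 0, "hand": 0}]}}

```text
time_s: 11.72
ee_pos: [493.0, -28.4, 86.4]
ee_rot: [1.928, 2.479, 0.0]
contact_force: [-3.3, 0.0, 5.6]
opening: 8.7
grip_force: 118.5
```

Request:
{"method": "step_arm", "body": {"increments": [{"dx": 0, "dy": 0, "dz": 0, "rx": 0, "ry": 0, "rz": 0, "hand": 0.2}, {"dx": 0, "dy": 0, "dz": 0, "rx": 0, "ry": 0, "rz": 0, "hand": 0.3}, {"dx": 0, "dy": 0, "dz": 0, "rx": 0, "ry": 0, "rz": 0, "hand": 0.4}, {"dx": 0, "dy": 0, "dz": 0, "rx": 0, "ry": 0, "rz": 0, "hand": 0.4}, {"dx": 0, "dy": 0, "dz": 0.01, "rx": 0, "ry": 0, "rz": 0, "hand": 0.4}, {"dx": 0, "dy": 0, "dz": 0.02, "rx": 0, "ry": 0, "rz": 0, "hand": 0.4}, {"dx": 0, "dy": 0, "dz": 0.03, "rx": 0, "ry": 0, "rz": 0, "hand": 0.5}, {"dx": 0, "dy": 0, "dz": 0.03, "rx": 0, "ry": 0, "rz": 0, "hand": 0.7}, {"dx": 0, "dy": 0, "dz": 0.02, "rx": 0, "ry": 0, "rz": 0, "hand": 0.7}, {"dx": 0, "dy": 0, "dz": 0, "rx": 0, "ry": 0, "rz": 0, "hand": 0.7}], "force": 30}}

```text
time_s: 12.55
ee_pos: [496.5, -29.1, 201.7]
ee_rot: [1.922, 2.471, 0.008]
contact_force: [0.0, -0.0, -0.2]
opening: 59.7
grip_force: 0.0
```

Request:
{"method": "step_arm", "body": {"increments": [{"dx": 0.007, "dy": -0.029, "dz": 0, "rx": 0, "ry": 0, "rz": -0.01, "hand": 0.7}, {"dx": 0.007, "dy": -0.029, "dz": 0, "rx": 0, "ry": 0, "rz": -0.01, "hand": 0.7}, {"dx": 0.007, "dy": -0.029, "dz": 0, "rx": 0, "ry": 0, "rz": -0.01, "hand": 0.7}, {"dx": 0.007, "dy": -0.029, "dz": 0, "rx": 0, "ry": 0, "rz": -0.01, "hand": 0.7}, {"dx": 0.007, "dy": -0.029, "dz": 0, "rx": 0, "ry": 0, "rz": -0.01, "hand": 0.7}, {"dx": 0.007, "dy": -0.029, "dz": 0, "rx": 0, "ry": 0, "rz": 0, "hand": 0.7}, {"dx": 0.007, "dy": -0.029, "dz": 0, "rx": 0, "ry": 0, "rz": 0, "hand": 0.7}, {"dx": 0.007, "dy": -0.029, "dz": 0, "rx": 0, "ry": 0, "rz": 0, "hand": 0.7}, {"dx": 0.007, "dy": -0.029, "dz": 0, "rx": 0, "ry": 0, "rz": 0, "hand": 0.7}, {"dx": 0.007, "dy": -0.029, "dz": 0, "rx": 0, "ry": 0, "rz": 0, "hand": 0.7}]}}

```text
time_s: 13.38
ee_pos: [562.3, -319.4, 194.5]
ee_rot: [-1.99, -2.429, -0.0]
contact_force: [0.6, 0.2, -0.1]
opening: 59.8
grip_force: 0.0
```

Request:
{"method": "step_arm", "body": {"increments": [{"dx": 0, "dy": 0, "dz": 0, "rx": 0, "ry": 0, "rz": 0, "hand": 0.7}, {"dx": 0, "dy": 0, "dz": 0, "rx": 0, "ry": 0, "rz": 0, "hand": 0.7}, {"dx": 0, "dy": 0, "dz": 0, "rx": 0, "ry": 0, "rz": 0, "hand": 0.7}]}}

```text
time_s: 13.63
ee_pos: [562.0, -317.6, 194.4]
ee_rot: [-1.989, -2.429, -0.001]
contact_force: [0.7, -0.3, 0.3]
opening: 59.8
grip_force: 0.0
```

```bash
python3 - <<'E'
from workcell import env,cams
from h import *
import cv2
o=env.get_obs();c=cams.camera("wrist")
M=R.from_rotvec(o["ee_rot"]).as_matrix();print(o["ee_pos"],np.arctan2(M[1,1],M[0,1]))
t=cams.camera("top");np.savez("top4.npz",**t)
cv2.imwrite("pics/w4.png",np.vstack([c["color"][:300,:,::-1],cv2.resize(t["color"][140:240,260:473],(640,300))[:,:,::-1]]))
E
```

```text
[ 561.97506564 -317.58459748  194.39268119] 0.1981898359601358
```

View pics/w4.png

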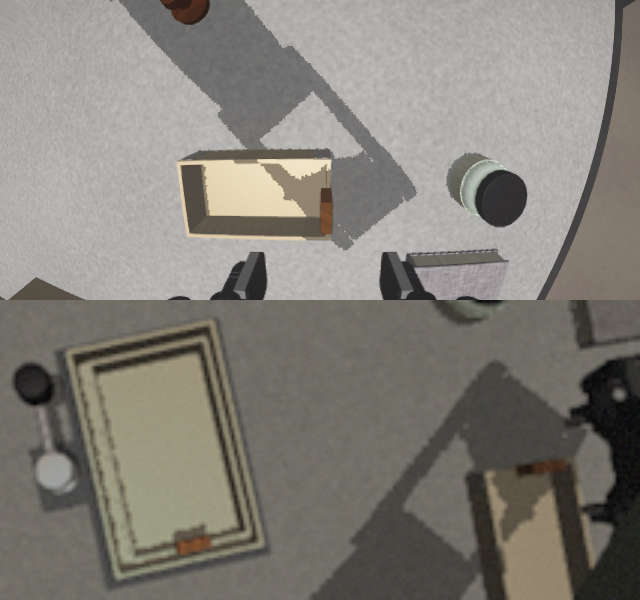

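The top view shows the middle tray nested evenly in the large one. In the wrist view the small tray's tab spans (320–333, 188–234), with rim corners at (179,161), (331,158), (331,236) and (188,238).

```bash
python3 - <<'E'
from workcell import env,cams
from h import *
o=env.get_obs();c=cams.camera("wrist");a=(o["ee_pos"],o["ee_rot"],c["K"],c["T_tool_cam"])
for v in (205,233):print("tab",wpix(327,v,102,*a).round(1))
P=np.array([wpix(*p,58,*a)[:2] for p in [(179,161),(331,158),(331,236),(188,238)]])
print(P.round(1),P.mean(0),np.arctan2(*(P[1]-P[0])[::-1]))
# measured relation mid/large in top4: crop scale 640/213, 3
f=lambda x,y,z:pix("top",260+x*213/640,140+(y-300)/3,z)[:2]
L=np.array([f(67,352,78),f(214,320,78),f(268,550,78),f(115,585,78)]);
M=np.array([f(80,364,78),f(203,336,78),f(255,545,78),f(122,575,78)])
print(L.mean(0),M.mean(0),"jar",wpix(500,198,85,*a))
E
```

```text
tab [ 565.9 -316.8  102. ]
tab [ 570.9 -341.1  102. ]
[[ 417.3 -316.2]
 [ 563.8 -286.5]
 [ 580.1 -363.2]
 [ 431.7 -398.5]] [ 498.22522679 -341.09398628] 0.1998362689179359
[569.56701965  -7.98097867] [566.66251837  -7.1600657 ] jar [ 729.79275453 -282.70078287   85.        ]
```

Request:
{"method": "step_arm", "body": {"increments": [{"dx": 0.005, "dy": -0.0115, "dz": -0.03, "rx": 0, "ry": 0, "rz": 0, "hand": 0.7}, {"dx": 0, "dy": 0, "dz": -0.03, "rx": 0, "ry": 0, "rz": 0, "hand": 0.6}, {"dx": 0, "dy": 0, "dz": -0.03, "rx": 0, "ry": 0, "rz": 0, "hand": 0.5}, {"dx": 0, "dy": 0, "dz": -0.028, "rx": 0, "ry": 0, "rz": 0, "hand": 0.5}, {"dx": 0, "dy": 0, "dz": -0.01, "rx": 0, "ry": 0, "rz": 0, "hand": 0.5}, {"dx": 0, "dy": 0, "dz": 0, "rx": 0, "ry": 0, "rz": 0, "hand": 0.5}, {"dx": 0, "dy": 0, "dz": 0, "rx": 0, "ry": 0, "rz": 0, "hand": 0.5}]}}

```text
time_s: 14.37
ee_pos: [567.8, -329.2, 67.7]
ee_rot: [-1.989, -2.431, -0.0]
contact_force: [0.3, -0.8, 0.2]
opening: 42.7
grip_force: 0.0
```

Request:
{"method": "step_arm", "body": {"increments": [{"dx": 0, "dy": 0, "dz": 0, "rx": 0, "ry": 0, "rz": 0, "hand": 0}, {"dx": 0, "dy": 0, "dz": 0, "rx": 0, "ry": 0, "rz": 0, "hand": 0}, {"dx": 0, "dy": 0, "dz": 0, "rx": 0, "ry": 0, "rz": 0, "hand": 0}, {"dx": 0, "dy": 0, "dz": 0, "rx": 0, "ry": 0, "rz": 0, "hand": 0}, {"dx": 0, "dy": 0, "dz": 0, "rx": 0, "ry": 0, "rz": 0, "hand": 0}, {"dx": 0, "dy": 0, "dz": 0, "rx": 0, "ry": 0, "rz": 0, "hand": 0}, {"dx": 0, "dy": 0, "dz": 0, "rx": 0, "ry": 0, "rz": 0, "hand": 0}, {"dx": 0, "dy": 0, "dz": 0, "rx": 0, "ry": 0, "rz": 0, "hand": 0}], "force": 110}}

```text
time_s: 15.03
ee_pos: [568.8, -331.1, 70.3]
ee_rot: [1.988, 2.427, -0.0]
contact_force: [-2.0, 0.1, 7.1]
opening: 8.7
grip_force: 108.3
```

Request:
{"method": "step_arm", "body": {"increments": [{"dx": 0, "dy": 0, "dz": 0.005, "rx": 0, "ry": 0, "rz": 0, "hand": 0}, {"dx": 0, "dy": 0, "dz": 0.015, "rx": 0, "ry": 0, "rz": 0, "hand": 0}, {"dx": 0, "dy": 0, "dz": 0.025, "rx": 0, "ry": 0, "rz": 0, "hand": 0}, {"dx": 0, "dy": 0, "dz": 0.025, "rx": 0, "ry": 0, "rz": 0, "hand": 0}, {"dx": 0, "dy": 0, "dz": 0.025, "rx": 0, "ry": 0, "rz": 0, "hand": 0}, {"dx": 0, "dy": 0, "dz": 0.025, "rx": 0, "ry": 0, "rz": 0, "hand": 0}, {"dx": 0, "dy": 0, "dz": 0.02, "rx": 0, "ry": 0, "rz": 0, "hand": 0}, {"dx": 0, "dy": 0, "dz": 0.005, "rx": 0, "ry": 0, "rz": 0, "hand": 0}, {"dx": 0.002, "dy": 0.01, "dz": 0, "rx": 0, "ry": 0, "rz": 0.005, "hand": 0}], "force": 120}}

```text
time_s: 15.78
ee_pos: [570.4, -322.0, 215.0]
ee_rot: [1.983, 2.429, -0.001]
contact_force: [-0.1, -1.0, -0.4]
opening: 8.1
grip_force: 117.1
```

Request:
{"method": "step_arm", "body": {"increments": [{"dx": 0.004, "dy": 0.02, "dz": 0, "rx": 0, "ry": 0, "rz": 0.005, "hand": 0}, {"dx": 0.006, "dy": 0.026, "dz": 0, "rx": 0, "ry": 0, "rz": 0.005, "hand": 0}, {"dx": 0.006, "dy": 0.026, "dz": 0, "rx": 0, "ry": 0, "rz": 0.005, "hand": 0}, {"dx": 0.006, "dy": 0.026, "dz": 0, "rx": 0, "ry": 0, "rz": 0.005, "hand": 0}, {"dx": 0.006, "dy": 0.026, "dz": 0, "rx": 0, "ry": 0, "rz": 0.005, "hand": 0}, {"dx": 0.006, "dy": 0.026, "dz": 0, "rx": 0, "ry": 0, "rz": 0.005, "hand": 0}, {"dx": 0.006, "dy": 0.026, "dz": 0, "rx": 0, "ry": 0, "rz": 0.005, "hand": 0}, {"dx": 0.006, "dy": 0.026, "dz": 0, "rx": 0, "ry": 0, "rz": 0.005, "hand": 0}, {"dx": 0.006, "dy": 0.026, "dz": 0, "rx": 0, "ry": 0, "rz": 0.005, "hand": 0}, {"dx": 0.006, "dy": 0.026, "dz": 0, "rx": 0, "ry": 0, "rz": 0.003, "hand": 0}]}}

```text
time_s: 16.62
ee_pos: [626.0, -63.2, 209.3]
ee_rot: [-1.922, -2.48, 0.002]
contact_force: [-0.0, 0.4, -1.1]
opening: 8.0
grip_force: 117.1
```

Request:
{"method": "step_arm", "body": {"increments": [{"dx": 0.006, "dy": 0.026, "dz": 0, "rx": 0, "ry": 0, "rz": 0, "hand": 0}, {"dx": 0.005, "dy": 0.026, "dz": 0, "rx": 0, "ry": 0, "rz": 0, "hand": 0}, {"dx": 0.002, "dy": 0.016, "dz": 0, "rx": 0, "ry": 0, "rz": 0, "hand": 0}, {"dx": 0.001, "dy": 0.01, "dz": 0, "rx": 0, "ry": 0, "rz": 0, "hand": 0}, {"dx": 0, "dy": 0, "dz": 0, "rx": 0, "ry": 0, "rz": 0, "hand": 0}, {"dx": 0, "dy": 0, "dz": 0, "rx": 0, "ry": 0, "rz": 0, "hand": 0}, {"dx": 0, "dy": 0, "dz": 0, "rx": 0, "ry": 0, "rz": 0, "hand": 0}, {"dx": 0, "dy": 0, "dz": 0, "rx": 0, "ry": 0, "rz": 0, "hand": 0}]}}

```text
time_s: 17.28
ee_pos: [641.3, 10.9, 211.9]
ee_rot: [-1.927, -2.481, 0.001]
contact_force: [0.2, -0.1, -1.2]
opening: 8.0
grip_force: 117.1
```

```bash
python3 - <<'E'
from workcell import env,cams
from h import *
import cv2
o=env.get_obs();c=cams.camera("wrist")
M=R.from_rotvec(o["ee_rot"]).as_matrix();print(o["ee_pos"],M.round(3).tolist(),np.arctan2(M[1,1],M[0,1]))
k=cv2.resize(c["color"][60:300,60:380],(800,600))[:,:,::-1]
cv2.imwrite("pics/w5.png",k)
E
```

```text
[641.28710074  10.93447262 211.90872649] [[-0.247, 0.969, -0.001], [0.969, 0.247, -0.0], [-0.0, -0.001, -1.0]] 0.2499199181956047
```

View pics/w5.png

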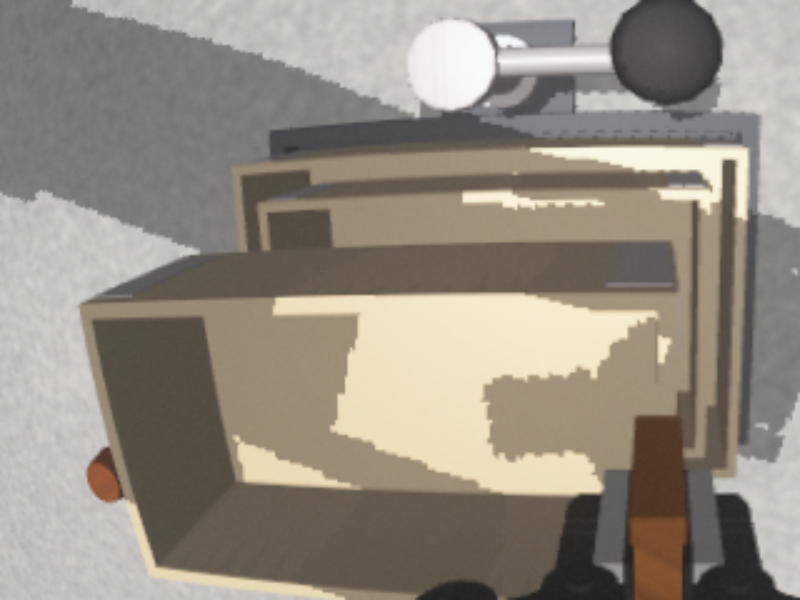

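The wrist crop shows the large tray's rim corners at (233,167) and (750,148), the nested middle's at (260,202) and (713,190), and the held small tray's at (82,305) and (677,290). I'll work out the offset.

```bash
python3 - <<'E'
from workcell import env,cams
from h import *
o=env.get_obs();c=cams.camera("wrist");a=(o["ee_pos"],o["ee_rot"],c["K"],c["T_tool_cam"])
y=np.array([-.247,.969,0]);x=np.array([.969,.247,0])
def ctr(p,q,z,h):
    A,B=[wpix(60+u/2.5,60+v/2.5,z,*a) for u,v in(p,q)];d=B-A
    print(np.linalg.norm(d).round(1),np.arctan2(d[1],d[0]).round(3),((A+B)/2-h*y).round(1))
ctr((233,167),(750,148),78,65);ctr((260,202),(713,190),78,53); ctr((82,305),(677,290),199.6,41)
print(o["ee_pos"]-72*x)
E
```

```text
199.9 0.249 [576.6  -5.2  78. ]
175.5 0.246 [576.5  -8.4  78. ]
151.0 0.256 [572.   -4.6 199.6]
[571.62311994  -6.8759535  212.09620208]
```

Request:
{"method": "step_arm", "body": {"increments": [{"dx": 0.0035, "dy": -0.0025, "dz": -0.01, "rx": 0, "ry": 0, "rz": 0, "hand": 0}, {"dx": 0, "dy": 0, "dz": -0.015, "rx": 0, "ry": 0, "rz": 0, "hand": 0}, {"dx": 0, "dy": 0, "dz": -0.015, "rx": 0, "ry": 0, "rz": 0, "hand": 0}, {"dx": 0, "dy": 0, "dz": -0.01, "rx": 0, "ry": 0, "rz": 0, "hand": 0}, {"dx": 0, "dy": 0, "dz": -0.01, "rx": 0, "ry": 0, "rz": 0, "hand": 0}, {"dx": 0, "dy": 0, "dz": -0.01, "rx": 0, "ry": 0, "rz": 0, "hand": 0}, {"dx": 0, "dy": 0, "dz": -0.005, "rx": 0, "ry": 0, "rz": 0, "hand": 0}, {"dx": 0, "dy": 0, "dz": 0, "rx": 0, "ry": 0, "rz": 0, "hand": 0}]}}

```text
time_s: 18.05
ee_pos: [644.0, 9.8, 135.4]
ee_rot: [-1.924, -2.48, 0.002]
contact_force: [-0.0, -0.2, -1.0]
opening: 7.8
grip_force: 117.1
```

Request:
{"method": "step_arm", "body": {"increments": [{"dx": 0, "dy": 0, "dz": -0.01, "rx": 0, "ry": 0, "rz": 0, "hand": 0}, {"dx": 0, "dy": 0, "dz": -0.01, "rx": 0, "ry": 0, "rz": 0, "hand": 0}, {"dx": 0, "dy": 0, "dz": -0.01, "rx": 0, "ry": 0, "rz": 0, "hand": 0}, {"dx": 0, "dy": 0, "dz": -0.007, "rx": 0, "ry": 0, "rz": 0, "hand": 0}, {"dx": 0, "dy": 0, "dz": 0, "rx": 0, "ry": 0, "rz": 0, "hand": 0}, {"dx": 0, "dy": 0, "dz": 0, "rx": 0, "ry": 0, "rz": 0, "hand": 0}]}}

```text
time_s: 18.55
ee_pos: [644.4, 9.8, 99.2]
ee_rot: [-1.924, -2.481, 0.002]
contact_force: [1.0, 0.6, -0.9]
opening: 8.3
grip_force: 117.0
```

Request:
{"method": "step_arm", "body": {"increments": [{"dx": 0, "dy": 0, "dz": -0.005, "rx": 0, "ry": 0, "rz": 0, "hand": 0}, {"dx": 0, "dy": 0, "dz": -0.004, "rx": 0, "ry": 0, "rz": 0, "hand": 0}, {"dx": 0, "dy": 0, "dz": -0.002, "rx": 0, "ry": 0, "rz": 0, "hand": 0}, {"dx": 0, "dy": 0, "dz": -0.001, "rx": 0, "ry": 0, "rz": 0, "hand": 0}, {"dx": 0, "dy": 0, "dz": -0.001, "rx": 0, "ry": 0, "rz": 0, "hand": 0}, {"dx": 0, "dy": 0, "dz": 0, "rx": 0, "ry": 0, "rz": 0, "hand": 0}]}}

```text
time_s: 19.05
ee_pos: [645.0, 9.8, 87.2]
ee_rot: [-1.925, -2.482, 0.0]
contact_force: [0.3, 1.1, 0.1]
opening: 8.2
grip_force: 117.0
```

Request:
{"method": "step_arm", "body": {"increments": [{"dx": 0, "dy": 0, "dz": -0.001, "rx": 0, "ry": 0, "rz": 0, "hand": 0}, {"dx": 0, "dy": 0, "dz": -0.001, "rx": 0, "ry": 0, "rz": 0, "hand": 0}, {"dx": 0, "dy": 0, "dz": 0, "rx": 0, "ry": 0, "rz": 0, "hand": 0}, {"dx": 0, "dy": 0, "dz": 0, "rx": 0, "ry": 0, "rz": 0, "hand": 0}]}}

```text
time_s: 19.38
ee_pos: [645.5, 9.8, 86.3]
ee_rot: [1.925, 2.482, 0.001]
contact_force: [-1.7, 0.4, 3.7]
opening: 8.1
grip_force: 118.1
```

Contact came at the expected height, so I release and rise.

Request:
{"method": "step_arm", "body": {"increments": [{"dx": 0, "dy": 0, "dz": 0, "rx": 0, "ry": 0, "rz": 0, "hand": 0.2}, {"dx": 0, "dy": 0, "dz": 0, "rx": 0, "ry": 0, "rz": 0, "hand": 0.3}, {"dx": 0, "dy": 0, "dz": 0, "rx": 0, "ry": 0, "rz": 0, "hand": 0.35}, {"dx": 0, "dy": 0, "dz": 0, "rx": 0, "ry": 0, "rz": 0, "hand": 0.35}, {"dx": 0, "dy": 0, "dz": 0.01, "rx": 0, "ry": 0, "rz": 0, "hand": 0.35}, {"dx": 0, "dy": 0, "dz": 0.02, "rx": 0, "ry": 0, "rz": 0, "hand": 0.35}, {"dx": 0, "dy": 0, "dz": 0.03, "rx": 0, "ry": 0, "rz": 0, "hand": 0.5}, {"dx": 0, "dy": 0, "dz": 0.03, "rx": 0, "ry": 0, "rz": 0, "hand": 0.65}, {"dx": 0, "dy": 0, "dz": 0.025, "rx": 0, "ry": 0, "rz": 0, "hand": 0.65}, {"dx": 0, "dy": 0, "dz": 0, "rx": 0, "ry": 0, "rz": 0, "hand": 0.65}], "force": 30}}

```text
time_s: 20.22
ee_pos: [649.4, 9.2, 208.9]
ee_rot: [1.918, 2.473, 0.011]
contact_force: [1.1, 0.1, 2.1]
opening: 55.6
grip_force: 0.0
```

```bash
python3 - <<'E'
from workcell import env,cams
from h import *
o=env.get_obs();c=cams.camera("wrist");a=(o["ee_pos"],o["ee_rot"],c["K"],c["T_tool_cam"])
print(o["ee_pos"])
# expected pixels of small-tray rim corners if seated, against a bright-edge search
T=np.array(a[3]);Rt=R.from_rotvec(a[1]).as_matrix();K=a[2]
def wproj(p):
    q=T[:3,:3].T@(Rt.T@(np.array(p)-a[0])-T[:3,3]);th=np.arctan2(np.hypot(q[0],q[1]),q[2]);d=q[:2]/np.hypot(q[0],q[1])
    return (K[:2,2]+K[0,0]*th*d)
# column profile across +y long walls at tray-frame x=-20: find rim ridges (bright)
import cv2
g=cv2.cvtColor(c["color"],cv2.COLOR_RGB2GRAY)
xx=np.array([.969,.247,0]);yy=np.array([-.247,.969,0]);C=np.array([576,-7,0])
for X in(-30,20):
    s=[(Y,int(g[tuple(wproj(C+X*xx+Y*yy+[0,0,78]).round().astype(int)[::-1])])) for Y in np.arange(75,25,-1.5)]
    print(X,s)
E
```

```text
[649.41820453   9.2365763  208.91402522]
-30 [(np.float64(75.0), 72), (np.float64(73.5), 73), (np.float64(72.0), 72), (np.float64(70.5), 77), (np.float64(69.0), 84), (np.float64(67.5), 103), (np.float64(66.0), 134), (np.float64(64.5), 135), (np.float64(63.0), 135), (np.float64(61.5), 134), (np.float64(60.0), 136), (np.float64(58.5), 137), (np.float64(57.0), 96), (np.float64(55.5), 87), (np.float64(54.0), 85), (np.float64(52.5), 93), (np.float64(51.0), 135), (np.float64(49.5), 135), (np.float64(48.0), 114), (np.float64(46.5), 85), (np.float64(45.0), 84), (np.float64(43.5), 100), (np.float64(42.0), 124), (np.float64(40.5), 136), (np.float64(39.0), 135), (np.float64(37.5), 133), (np.float64(36.0), 134), (np.float64(34.5), 135), (np.float64(33.0), 136), (np.float64(31.5), 135), (np.float64(30.0), 135), (np.float64(28.5), 135), (np.float64(27.0), 135), (np.float64(25.5), 134)]
20 [(np.float64(75.0), 123), (np.float64(73.5), 118), (np.float64(72.0), 96), (np.float64(70.5), 78), (np.float64(69.0), 88), (np.float64(67.5), 114), (np.float64(66.0), 141), (np.float64(64.5), 140), (np.float64(63.0), 140), (np.float64(61.5), 140), (np.float64(60.0), 141), (np.float64(58.5), 141), (np.float64(57.0), 93), (np.float64(55.5), 89), (np.float64(54.0), 89), (np.float64(52.5), 103), (np.float64(51.0), 141), (np.float64(49.5), 164), (np.float64(48.0), 166), (np.float64(46.5), 92), (np.float64(45.0), 92), (np.float64(43.5), 144), (np.float64(42.0), 235), (np.float64(40.5), 235), (np.float64(39.0), 234), (np.float64(37.5), 234), (np.float64(36.0), 234), (np.float64(34.5), 234), (np.float64(33.0), 234), (np.float64(31.5), 233), (np.float64(30.0), 233), (np.float64(28.5), 233), (np.float64(27.0), 233), (np.float64(25.5), 232)]
```

The rim edges sit at nested spacing and run parallel, so the small tray is seated. Now to the knob at the open position.

Request:
{"method": "step_arm", "body": {"increments": [{"dx": -0.003, "dy": 0.0092, "dz": 0, "rx": 0, "ry": 0, "rz": 0.12, "hand": 0.65}, {"dx": -0.003, "dy": 0.0092, "dz": 0, "rx": 0, "ry": 0, "rz": 0.12, "hand": 0.65}, {"dx": -0.003, "dy": 0.0092, "dz": 0, "rx": 0, "ry": 0, "rz": 0.12, "hand": 0.65}, {"dx": -0.003, "dy": 0.0092, "dz": 0, "rx": 0, "ry": 0, "rz": 0.12, "hand": 0.65}, {"dx": -0.003, "dy": 0.0092, "dz": 0, "rx": 0, "ry": 0, "rz": 0.12, "hand": 0.65}, {"dx": -0.003, "dy": 0.0092, "dz": 0, "rx": 0, "ry": 0, "rz": 0.12, "hand": 0.65}, {"dx": -0.003, "dy": 0.0092, "dz": 0, "rx": 0, "ry": 0, "rz": 0.12, "hand": 0.65}, {"dx": -0.003, "dy": 0.0092, "dz": 0, "rx": 0, "ry": 0, "rz": 0.12, "hand": 0.65}, {"dx": -0.003, "dy": 0.0092, "dz": 0, "rx": 0, "ry": 0, "rz": 0.12, "hand": 0.65}, {"dx": -0.003, "dy": 0.0092, "dz": 0, "rx": 0, "ry": 0, "rz": 0.12, "hand": 0.65}]}}

```text
time_s: 21.1
ee_pos: [613.9, 102.1, 198.8]
ee_rot: [-0.178, -3.134, 0.0]
contact_force: [0.4, 0.6, -0.4]
opening: 55.6
grip_force: 0.0
```

Request:
{"method": "step_arm", "body": {"increments": [{"dx": 0, "dy": 0, "dz": 0, "rx": 0, "ry": 0, "rz": 0.12, "hand": 0.65}, {"dx": 0, "dy": 0, "dz": 0, "rx": 0, "ry": 0, "rz": 0.12, "hand": 0.65}, {"dx": 0, "dy": 0, "dz": 0, "rx": 0, "ry": 0, "rz": 0.12, "hand": 0.65}, {"dx": 0, "dy": 0, "dz": 0, "rx": 0, "ry": 0, "rz": 0, "hand": 0.65}, {"dx": 0, "dy": 0, "dz": 0, "rx": 0, "ry": 0, "rz": 0, "hand": 0.65}, {"dx": 0, "dy": 0, "dz": 0, "rx": 0, "ry": 0, "rz": 0, "hand": 0.65}]}}

```text
time_s: 21.6
ee_pos: [614.6, 101.6, 199.5]
ee_rot: [0.373, -3.118, -0.0]
contact_force: [-0.5, 0.0, -0.8]
opening: 55.3
grip_force: 0.0
```

```bash
python3 - <<'E'
from h import *
f=lambda x,y,z:pix("top",260+x*213/640,140+(y-300)/3,z)[:2]
print(f(33,383,152))
p=np.array([548.8,84.4]);A=np.linspace(0.25,-1.321-.05,15);P=p+70*np.c_[np.cos(A),np.sin(A)]
print(A[1]-A[0],P[-1],np.diff(P,axis=0).round(1).tolist())
E
```

```text
[615.25226961 100.81849184]
-0.11578571428571427 [562.69287994  15.79250852] [[1.5, -8.0], [0.6, -8.1], [-0.3, -8.1], [-1.3, -8.0], [-2.2, -7.8], [-3.1, -7.5], [-3.9, -7.1], [-4.7, -6.6], [-5.4, -6.0], [-6.1, -5.3], [-6.7, -4.6], [-7.2, -3.8], [-7.5, -3.0], [-7.8, -2.1]]
```

Request:
{"method": "step_arm", "body": {"increments": [{"dx": 0.001, "dy": 0, "dz": -0.02, "rx": 0, "ry": 0, "rz": 0, "hand": 0.65}, {"dx": 0.001, "dy": 0, "dz": -0.03, "rx": 0, "ry": 0, "rz": 0, "hand": 0.65}, {"dx": 0, "dy": 0, "dz": -0.02, "rx": 0, "ry": 0, "rz": 0, "hand": 0.65}, {"dx": 0, "dy": 0, "dz": -0.002, "rx": 0, "ry": 0, "rz": 0, "hand": 0.65}, {"dx": 0, "dy": 0, "dz": 0, "rx": 0, "ry": 0, "rz": 0, "hand": 0.2}, {"dx": 0, "dy": 0, "dz": 0, "rx": 0, "ry": 0, "rz": 0, "hand": 0.2}, {"dx": 0, "dy": 0, "dz": 0, "rx": 0, "ry": 0, "rz": 0, "hand": 0.2}, {"dx": 0, "dy": 0, "dz": 0, "rx": 0, "ry": 0, "rz": 0, "hand": 0.2}, {"dx": 0, "dy": 0, "dz": 0, "rx": 0, "ry": 0, "rz": 0, "hand": 0.2}, {"dx": 0, "dy": 0, "dz": 0, "rx": 0, "ry": 0, "rz": 0, "hand": 0.2}], "force": 30}}

```text
time_s: 22.43
ee_pos: [617.9, 101.9, 129.6]
ee_rot: [-0.377, 3.117, 0.0]
contact_force: [-0.1, 0.6, 0.0]
opening: 28.7
grip_force: 30.9
```

Request:
{"method": "step_arm", "body": {"increments": [{"dx": 0.0015, "dy": -0.008, "dz": 0, "rx": 0, "ry": 0, "rz": -0.1158, "hand": 0.2}, {"dx": 0.0006, "dy": -0.0081, "dz": 0, "rx": 0, "ry": 0, "rz": -0.1158, "hand": 0.2}, {"dx": -0.0003, "dy": -0.0081, "dz": 0, "rx": 0, "ry": 0, "rz": -0.1158, "hand": 0.2}, {"dx": -0.0013, "dy": -0.008, "dz": 0, "rx": 0, "ry": 0, "rz": -0.1158, "hand": 0.2}, {"dx": -0.0022, "dy": -0.0078, "dz": 0, "rx": 0, "ry": 0, "rz": -0.1158, "hand": 0.2}, {"dx": -0.0031, "dy": -0.0075, "dz": 0, "rx": 0, "ry": 0, "rz": -0.1158, "hand": 0.2}, {"dx": -0.0039, "dy": -0.0071, "dz": 0, "rx": 0, "ry": 0, "rz": -0.1158, "hand": 0.2}]}}

```text
time_s: 23.02
ee_pos: [607.2, 49.1, 129.6]
ee_rot: [-0.891, -3.009, -0.005]
contact_force: [-6.2, 7.8, 5.3]
opening: 28.7
grip_force: 31.5
```

Request:
{"method": "step_arm", "body": {"increments": [{"dx": -0.0047, "dy": -0.0066, "dz": 0, "rx": 0, "ry": 0, "rz": -0.1158, "hand": 0.2}, {"dx": -0.0054, "dy": -0.006, "dz": 0, "rx": 0, "ry": 0, "rz": -0.1158, "hand": 0.2}, {"dx": -0.0061, "dy": -0.0053, "dz": 0, "rx": 0, "ry": 0, "rz": -0.1158, "hand": 0.2}, {"dx": -0.0067, "dy": -0.0046, "dz": 0, "rx": 0, "ry": 0, "rz": -0.1158, "hand": 0.2}, {"dx": -0.0072, "dy": -0.0038, "dz": 0, "rx": 0, "ry": 0, "rz": -0.1158, "hand": 0.2}, {"dx": -0.0075, "dy": -0.003, "dz": 0, "rx": 0, "ry": 0, "rz": -0.1158, "hand": 0.2}, {"dx": -0.006, "dy": -0.0015, "dz": 0, "rx": 0, "ry": 0, "rz": -0.08, "hand": 0.2}, {"dx": 0, "dy": 0, "dz": 0, "rx": 0, "ry": 0, "rz": 0, "hand": 0.2}, {"dx": 0, "dy": 0, "dz": 0, "rx": 0, "ry": 0, "rz": 0, "hand": 0.2}]}}

```text
time_s: 23.77
ee_pos: [568.2, 21.3, 129.8]
ee_rot: [1.956, 2.456, 0.021]
contact_force: [8.7, 13.6, -4.4]
opening: 28.7
grip_force: 31.7
```

Request:
{"method": "step_arm", "body": {"increments": [{"dx": -0.002, "dy": 0, "dz": 0, "rx": 0, "ry": 0, "rz": 0, "hand": 0.2}, {"dx": 0, "dy": 0, "dz": 0, "rx": 0, "ry": 0, "rz": 0, "hand": 0.5}, {"dx": 0, "dy": 0, "dz": 0, "rx": 0, "ry": 0, "rz": 0, "hand": 0.55}, {"dx": 0, "dy": 0, "dz": 0, "rx": 0, "ry": 0, "rz": 0, "hand": 0.55}, {"dx": 0, "dy": 0, "dz": 0.01, "rx": 0, "ry": 0, "rz": 0, "hand": 0.55}, {"dx": 0, "dy": 0, "dz": 0.03, "rx": 0, "ry": 0, "rz": 0, "hand": 0.55}, {"dx": 0, "dy": 0, "dz": 0.035, "rx": 0, "ry": 0, "rz": 0, "hand": 0.55}, {"dx": 0, "dy": 0, "dz": 0.03, "rx": 0, "ry": 0, "rz": 0, "hand": 0.55}, {"dx": 0, "dy": -0.01, "dz": 0.01, "rx": 0, "ry": 0, "rz": 0, "hand": 0.55}, {"dx": 0, "dy": 0, "dz": 0, "rx": 0, "ry": 0, "rz": 0, "hand": 0.55}]}}

```text
time_s: 24.6
ee_pos: [565.4, 4.2, 248.4]
ee_rot: [1.953, 2.45, 0.006]
contact_force: [0.8, -0.2, -1.2]
opening: 46.8
grip_force: 0.0
```

Request:
{"method": "step_arm", "body": {"increments": [{"dx": -0.03, "dy": -0.02, "dz": 0, "rx": 0, "ry": 0, "rz": 0, "hand": 0.55}, {"dx": -0.03, "dy": -0.02, "dz": 0, "rx": 0, "ry": 0, "rz": 0, "hand": 0.55}, {"dx": -0.03, "dy": -0.02, "dz": 0, "rx": 0, "ry": 0, "rz": 0, "hand": 0.55}, {"dx": -0.03, "dy": -0.02, "dz": 0, "rx": 0, "ry": 0, "rz": 0, "hand": 0.55}, {"dx": 0, "dy": 0, "dz": 0, "rx": 0, "ry": 0, "rz": 0, "hand": 0.55}, {"dx": 0, "dy": 0, "dz": 0, "rx": 0, "ry": 0, "rz": 0, "hand": 0.55}, {"dx": 0, "dy": 0, "dz": 0, "rx": 0, "ry": 0, "rz": 0, "hand": 0.55}]}}

```text
time_s: 25.18
ee_pos: [442.3, -73.7, 242.3]
ee_rot: [-1.957, -2.456, -0.0]
contact_force: [0.4, 0.1, -0.5]
opening: 46.8
grip_force: 0.0
```

```bash
python3 - <<'E'
from workcell import env,cams
from h import *
import cv2
t=cams.camera("top");g=cv2.cvtColor(t["color"],cv2.COLOR_RGB2GRAY)
# knob: dark blob near expected; z=152
for a in(0,0.1,0.2,0.3):
    A=-1.321+a;e=[548.8+70*np.cos(A),84.4+70*np.sin(A),152];print(a,proj("top",e).round(1))
x,y=proj("top",[566,16.5,152]).round().astype(int)
w=g[y-11:y+12,x-12:x+13];print(w[::2,::2]);
n,l,s,c=cv2.connectedComponentsWithStats((w<45).astype(np.uint8));print(s[1:,4],(c[1:]+[x-12,y-11]).round(1))
print(env.get_obs()["contact_force"],env.get_obs()["ee_pos"])
E
```

```text
0 [306.1 189.5]
0.1 [305.3 186.6]
0.2 [304.2 183.9]
0.3 [302.9 181.2]
[[116 123 120 142 139 140 137 139 139 138 139 139 137]
 [129  92 121 143 140 140 139 141 140 139 136 140 138]
 [125 105 125 114 133 101  84 125 142 138 139 141 139]
 [135 109 137  81  18  29  29  26  91 140 137 141 137]
 [134 103 141  34  35  39  38  33  23 133 141 141 140]
 [143 122  90  24  38  40  38  39  27 111 140 140 140]
 [ 86  85 108  35  41  45  41  34  14 146 139 139 138]
 [123 130 108  56  35  48  46  33  91 142 140 140 140]
 [123 119  99  99  48  13   6  79 136 142 140 142 141]
 [116 143 122 130 129 129 139 143 142 140 141 141 141]
 [117 143 127 118 125 134 140 142 141 139 141 143 142]
 [118 142 139 100 127 117 143 139 141 140 142 143 141]]
[106] [[305.  189.3]]
[ 0.90265138 -0.39581991 -0.1143435 ] [442.91549574 -73.52276917 242.6164559 ]
```

The knob sits at pixel row 189.3 against 189.5 expected for closed, and the robot is clear. I'm handing in.

```bash
python3 -c "
from workcell import finish_job
print(finish_job())"
```

```text
the job is handed in; nothing more can be done
None
```

I opened the catch, nested the middle and small trays, closed the catch over them and handed the job in at about 25 s with the robot clear; the hand-in returned no verdict.

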